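Tuck the second square bar under the keeper's spring arm

TASK

Put the loose square steel bar away in the bar keeper: lay it on top of the square bar already in there, tucked under the spring arm and pushed fully home against the end stop. The first bar must stay home underneath it; leave the flat parallel and the feeler gauge where they lie.

Things in the scene. Friction and masses are not known exactly. Their poses are not given: they have to be found in the camera images.
- keeper: Bar keeper bolted to the bench: grey plate (x -70 to 130, y -38 to 38, top at z 8 mm) with a channel, end stop and spring arm. Origin: on the bench, mid-channel, below the centre of a bar that is home. x points along the channel, the way bars go in, z up. Only the first bar stands on the plate at x below -24. At the back two ears (x 97 to 123, up to z 61) carry the arm's hinge pin at x 110, z 50.
- channel_mouth (a point): Middle of the channel's front end, at keeper x -8, y 0, z 24 mm; axes as the keeper's. The steel cheeks stand at y +-10 to +-16 from keeper x 10 to 50, z 8 to 38; before them the mouth flares out to about y +-18 at x -8.
- stop_face (a point): Middle of the end stop's face, at keeper x 50, y 0, z 24 mm (the face spans z 8 to 31).
- hold_arm (a joint): Spring arm, polished, slippery bent strip 12 mm wide, hinged at the back, reaching to the mouth. rad: 0 with its shoe on one bar, grows as it rises, about 0.19 on two bars. Shoe at keeper x 28; before it a 24 degree lead-in ramp rises to the tip. The spring presses 2 to 3 N. A bar slid in on the first bar lifts the arm by the ramp; this takes 5 to 15 N. Lifted and let go, it springs down.
- ramp_tip (a point): The free front end of the arm's lead-in ramp, 12 mm wide. With one bar in the keeper it is at keeper x = -22, its underside at z = 45 (the top face of the second bar on the pile is at z = 40); with two bars it is about 26 mm higher.
- home (a point): Where the centre of the second bar belongs: fixed to the keeper, at keeper x = 0, y = 0, z = 32 mm; its axes are the keeper's.
- bar_center (a point): Centre of the loose square bar: dark ground steel, 16 x 100 x 16 mm, 0.2 kg, lying flat on the bench. Its own y is its long axis (either end may go in first), z up. In the keeper its long axis lies along the keeper's x.
- bar_low_center (a point): Centre of the first square bar, the same 16 x 100 x 16 mm, lying in the keeper's channel with its front end at the end stop (its centre at keeper x = 0, z = 16, long axis along keeper x), under the arm's shoe. It is loose and its top is at keeper z = 24; its back 50 mm stick out of the channel to keeper x = -50.
- parallel_center (a point): Centre of a flat ground steel parallel, 12 x 90 x 18 mm, lighter grey and thinner than the bar, long axis y; lies on the bench near the loose bar; not needed.
- feelers_center (a point): Centre of a closed feeler gauge, 14 x 100 x 12 mm with a slotted side, long axis y; lies on the bench near the loose bar; not needed.
Things that resemble listed ones, but are neither listed nor needed, are in the scene too. What is shaped like the part that bears bar_center but brown or turquoise is not meant.

How it is judged:
By the outcome, as a careful person would: the job done as asked, in the order asked, and still so for the second after the job is handed in, with the robot touching nothing.
It also fails if it takes over 46 s, if anything falls off the work surface, if the arm or the gripper's body presses on something with over 40 N, if the wrist force passes 120 N, or if a joint passes its speed limit or range.

ROBOT

A 7-joint arm with a two-finger parallel gripper is mounted at the origin on a cart in front of the work surface, level with it; the furniture and walls round the work are solid. World frame = base frame: x ahead of the robot, y to its left, z up, the work surface at z = 0. Lengths are in mm, angles in rad, forces in N, time in s.
With the tool pointing down it reaches from about 400 to 850 mm from the base axis. Payload 10.4 kg.
Tool frame: the origin (TCP) lies midway between the tips of the shut fingers; the grasp point (between the pads) lies 19 mm behind it; z points along the fingers, y is the line along which they close (so a half turn about z gives the same grasp; the last joint's range is limited). The gripper opens to 87 mm and grips with 3 to 60 N. Pads are 19 mm wide; open, the fingers measure 117 mm over their backs; the gripper's body (75 mm by 190 mm) begins 51 mm behind the grasp point.
Start: joints at [-1.159, 0.332, -0.065, 1.46, 0.022, 1.35, -0.088], TCP at [263.259, 566.875, 222.576] pointing down, gripper open.
Joint ranges: [-2.6, 2.6], [-0.5, 2.12], [-1.47, 1.34], [0.16, 2.42], [-1.27, 4.41], [0.06, 2.06], [-2.6, 2.6]. Speed limits (rad/s): [2.22, 2.22, 2.79, 2.79, 3.14, 3.14, 3.14].

INTERFACE

Orientations are given as a unit quaternion [x, y, z, w].
In Python, from rig import robot, imaging gives the robot as it stands.
- The arm moves only by the tool servo_tool, never from a script. Its arguments are lists of equal length, an entry for each row: "slide": the shift along the tool's x, y, z in cm, a list of three; "yaw": the turn about the tool's z in degrees; "fingers": the gripper's target within -1 to 1 (fully open at 1, half-way at 0, shut at -1). In form: {"slide": [[tx, ty, tz], ...], "yaw": [yaw, ...], "fingers": [fingers, ...]}. A call has 1 to 12 rows; each row is the pose to reach, as a shift and turn from the pose commanded when the call began, along the tool's axes at that moment; what a row does not reach only later rows make up. A row lasts 1/12 s, in which the tool goes at most 41.7 mm and 7.16 degrees, less where a joint would pass 70% of its speed; a pose out of reach is approached as far as the arm can. A call with a gripper value outside its range is refused whole. The fingers move at their own pace and stop on an object; "force" is the grip in N (left out, the last holds). Time passes only in rows, so rows that repeat a pose let the fingers close. It gives the time, the measured TCP pose, the force, the opening and the grip force at its end, in the units of the state.
- robot.state(): the state, without advancing time (a new reading comes with each control period).
- imaging.camera(name): name is "scene" or "top"; returns a dict with "pixels" (480x640x3 uint8, red, green, blue), "mtx" (3x3 intrinsics, pixels), "k1" (the pictures are not rectified: a ray, as slopes to the right and down, at radius r is drawn at 1 + k1 r^2 times it, then the intrinsics apply), "cam_to_world" (4x4, takes a point from camera to world coordinates). Camera axes: x right, y down, z forward; pixel columns grow to the right and rows downward; lengths in mm; the calibration is good to about 2 mm. A picture is of the moment at which its call begins. There is no depth.
- robot.finish_job(): hands the job in; it is judged then, once.
The state is a dict: "t": time; "joint_pos": joint angles; "dq": joint speeds; "effort": joint torques, N m; "eef_pos": TCP position; "eef_rot": TCP orientation; "contact_force": force on the tool from outside, world axes, zero at the start; "torque": the same for the moment, N m; "opening": finger opening in mm; "gripper_force": force on a finger pad.
Only numpy, scipy, OpenCV 4.12 (cv2) and the standard library are available. Lean on these libraries where they do the work, as an engineer would, in place of code of your own. Each camera call takes 0.05 s, during which the arm holds its last target. There are 200 camera calls.

## Working session

There is one attempt and no reset: what is moved stays moved. The work goes in short steps, Python scripts to look and compute and a tool call to move; the robot and the scene stay as the last step left them, time stands still between calls to the robot, and variables do not carry over. Pictures are saved under pics/ and viewed, at most 13 in all, crops included, and the job is handed in when it is done.

Besides the shell and the picture viewer there is one more tool, called after "Emit:" as name(argument=value, ...) on one line, values as JSON. servo_tool: Moves the arm, as the interface text tells. Its arguments: {"type":"object","properties":{"slide":{"type":"array","items":{"type":"array","items":{"type":"number"}}},"yaw":{"type":"array","items":{"type":"number"}},"fingers":{"type":"array","items":{"type":"number"}},"force":{"type":"number"}},"required":["slide","yaw","fingers"]}

```bash
mkdir -p pics
cat > h.py <<'E'
import numpy as np, cv2
from rig import robot, imaging
def snap(n,f):
    c=imaging.camera(n); cv2.imwrite(f'pics/{f}.png',c['pixels'][:,:,::-1]); np.savez(f'pics/{f}.npz',**{k:c[k] for k in('mtx','k1','cam_to_world','pixels')}); return c
def load(f): return np.load(f'pics/{f}.npz')
def ray(c,u,v):
    p=np.linalg.inv(c['mtx'])@[u,v,1.]; d=p[:2].copy(); k=float(c['k1'])
    for _ in range(30): d=p[:2]/(1+k*(d@d))
    T=c['cam_to_world']; r=T[:3,:3]@[d[0],d[1],1]; return T[:3,3],r/np.linalg.norm(r)
def onz(c,u,v,z):
    o,r=ray(c,u,v); return o+r*(z-o[2])/r[2]
def tri(c1,p1,c2,p2):
    o1,r1=ray(c1,*p1);o2,r2=ray(c2,*p2)
    s=np.linalg.lstsq(np.c_[r1,-r2],o2-o1,rcond=None)[0]; a=o1+s[0]*r1;b=o2+s[1]*r2
    return (a+b)/2,np.linalg.norm(a-b)
def proj(c,P):
    T=c['cam_to_world']; q=T[:3,:3].T@(np.asarray(P,float)-T[:3,3]); d=q[:2]/q[2]; d=d*(1+float(c['k1'])*(d@d)); return (c['mtx']@[d[0],d[1],1])[:2]
def crop(f,x0,y0,x1,y1,s):
    im=cv2.imread(f'pics/{f}.png')[y0:y1,x0:x1]; return cv2.resize(im,None,fx=s,fy=s,interpolation=cv2.INTER_CUBIC)
E
python3 -c "
from h import *
for n in('scene','top'):
    c=snap(n,n+'0'); print(n,c['cam_to_world'].round(2).tolist(),c['mtx'].tolist(),c['k1'])
print(robot.state())"
```

```text
scene [[0.89, -0.19, 0.41, 37.24], [-0.45, -0.39, 0.8, -1075.51], [0.01, -0.9, -0.43, 596.15], [0.0, 0.0, 0.0, 1.0]] [[480.3047296208885, 0.0, 315.6661636654838], [0.0, 480.3047296208885, 238.7785606066965], [0.0, 0.0, 1.0]] -0.028891975055241215
top [[0.0, -0.98, 0.19, 296.87], [-1.0, 0.0, 0.01, -128.46], [-0.01, -0.19, -0.98, 1086.58], [0.0, 0.0, 0.0, 1.0]] [[455.627030370067, 0.0, 318.337731509249], [0.0, 455.627030370067, 242.60745161995035], [0.0, 0.0, 1.0]] -0.005433035219503633
{'t': 0.1, 'joint_pos': array([-1.15861385,  0.33281138, -0.06470028,  1.46082732,  0.02160326,
        1.3499168 , -0.08847987]), 'dq': array([-5.97051065e-05, -1.97221912e-03, -5.54861997e-04, -4.28020788e-03,
        1.55907897e-03,  4.75208499e-04,  5.61208682e-04]), 'effort': array([ 9.43316518e-04, -6.24544430e+01,  2.46202550e-02, -3.90717173e+01,
       -6.14419626e-02,  3.66727402e-02,  7.10610766e-05]), 'eef_pos': array([263.11896753, 566.54114757, 221.84615071]), 'eef_rot': array([ 2.15663576e-01,  9.76467521e-01, -6.24512026e-04, -1.07247831e-04]), 'contact_force': array([-0.03329226,  0.76371024, -0.29817422]), 'torque': array([-0.01065744, -0.00481114,  0.04242125]), 'gripper_force': 0.0, 'opening': 86.99175318706858}
```

View pics/scene0.png

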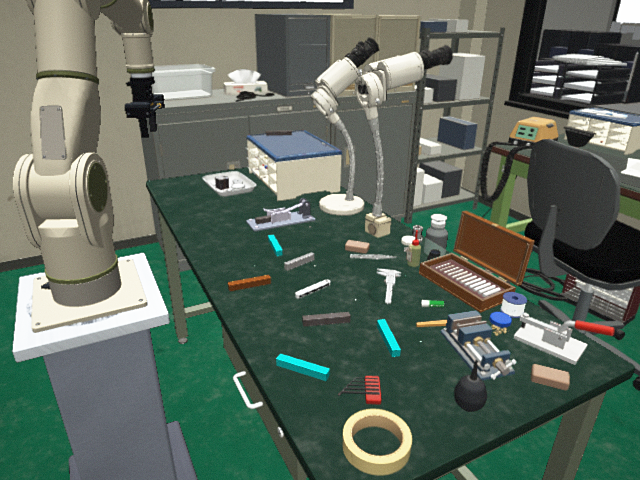

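View pics/top0.png

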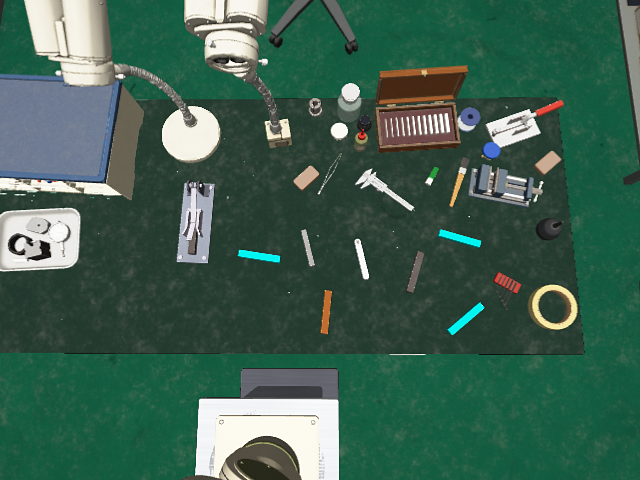

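Scene: keeper near top (195,222), its hinge away from the robot. The loose pieces are grey at (308,247), light at (361,258) and dark at (415,271). Next I enlarge the crops.

```bash
python3 -c "
from h import *
a=crop('top0',165,170,225,275,5); b=crop('top0',290,220,440,300,3)
W=np.zeros((600,800,3),np.uint8); W[:525,:300]=a; W[:240,310:760]=b
c=crop('scene0',280,270,360,335,5); W[245:570,310:710]=c
cv2.imwrite('pics/c1.png',W)
W=np.zeros((600,800,3),np.uint8); W[:300,:450]=crop('scene0',240,190,330,250,5); W[310:560,:450]=crop('scene0',270,245,360,295,5)
cv2.imwrite('pics/c2.png',W)
"
```

```text
(no output)
```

View pics/c1.png

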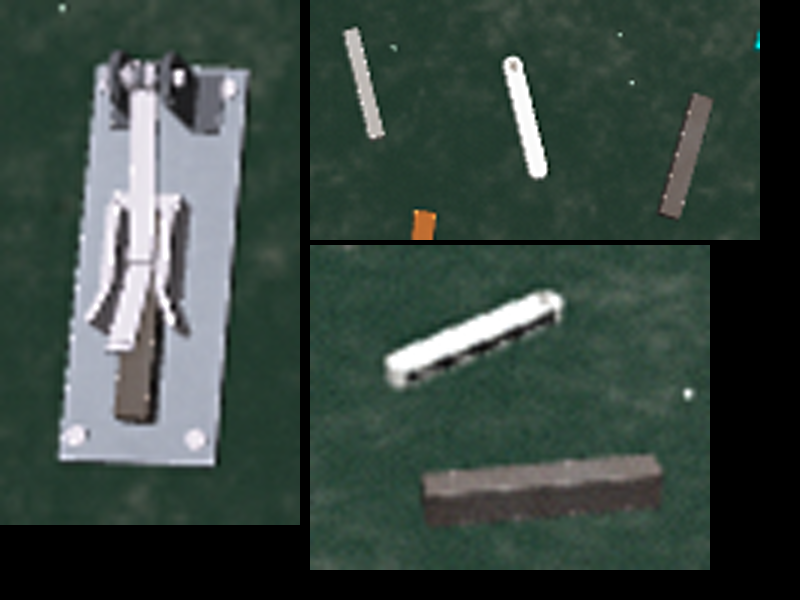

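View pics/c2.png

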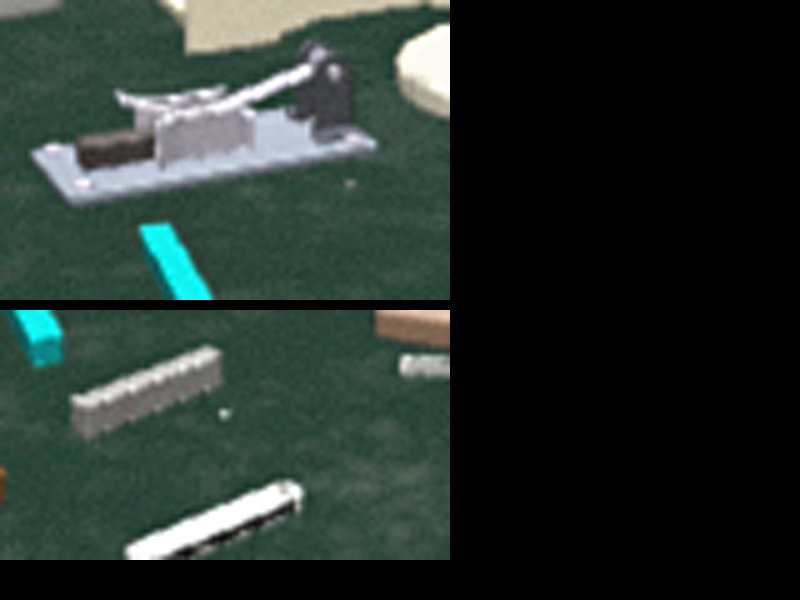

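Dark square bar: top corners at about (418,251), (424,253), (413,292), (406,291). Keeper plate corners: about (184,184), (215,184), (208,263), (177,262). The keeper's mouth faces the robot.

```bash
python3 -c "
from h import *
t,s=load('top0'),load('scene0'); np.set_printoptions(precision=1,suppress=True)
B=[((418,251.3),(349,312.2)),((424,253),(350,315.5)),((413,292.3),(303.6,319.6)),((406.3,291),(302.4,315.8))]
P=[tri(t,a,s,b) for a,b in B]
for p in P: print('bar',*p)
Q=np.array([onz(t,*a,16) for a,_ in B]); print(Q, Q.mean(0), 'mean tri',np.mean([p[0] for p in P],0))
d=Q[0]+Q[1]-Q[2]-Q[3]; print('len',np.linalg.norm(d)/2,'ang',np.degrees(np.arctan2(d[1],d[0])))
K=[((176.8,261.8),(246.4,220.4)),((207.8,263),(254.4,230.6)),((214.6,184),(315.4,219.6))]
for a,b in K: print('keep',*tri(t,a,s,b))
C=np.array([onz(t,*a,8) for a in [(176.8,261.8),(207.8,263),(214.6,184),(184.4,183.6)]])
print(C); d=C[2]+C[3]-C[0]-C[1]; a=np.arctan2(d[1],d[0]); print(np.linalg.norm(d)/2,np.degrees(a)); c=C.mean(0); print('centre',c,'origin',c[:2]-30*np.array([np.cos(a),np.sin(a)]))
"
```

```text
bar [ 487.8 -353.2   15.8] 0.575225636643564
bar [ 482.8 -366.7   17.5] 0.5760708076350884
bar [ 389.6 -337.    17.6] 0.6238149884977574
bar [ 393.4 -322.    16.4] 0.6662502745894092
[[ 487.5 -353.    16. ]
 [ 483.4 -367.1   16. ]
 [ 390.1 -337.5   16. ]
 [ 393.1 -321.9   16. ]] [ 438.5 -344.9   16. ] mean tri [ 438.4 -344.7   16.8]
len 98.66080329734213 ang -17.945330049252096
keep [463.9 225.    6.1] 0.6597126451473223
keep [461.8 150.7   2.7] 1.3174464583804317
keep [660.4 143.6   3.1] 0.26934648121140775
[[463.3 224.5   8. ]
 [460.4 149.6   8. ]
 [658.7 142.4   8. ]
 [659.9 217.8   8. ]]
197.5680959179729 -2.0026338458792816
centre [560.5 183.6   8. ] origin [530.6 184.6]
```

```bash
cat >> h.py <<'E'
def move(a,b):
    # poses (x,y,z,angle of tool y in world deg); prints slide in cm and yaw
    d=np.subtract(b,a); t=np.radians(a[3]); y=np.array([np.cos(t),np.sin(t)]); x=np.array([-y[1],y[0]])
    print('slide',np.round([d[:2]@x/10,d[:2]@y/10,-d[2]/10],2),'yaw',round(-d[3],1),'dist',np.linalg.norm(d[:3]).round())
E
python3 -c "
from h import *
a=(263.3,566.9,222.6,65.1);b=(470,100,150,72);c=(406.6,-334.8,60,72)
move(a,b);move(b,c)"
```

```text
slide [-38.41 -33.65   7.26] yaw -6.9 dist 516.0
slide [ -7.41 -43.31   9.  ] yaw -0.0 dist 449.0
```

Emit:
servo_tool(slide=[[-38.4,-33.6,7.3],[-38.4,-33.6,7.3],[-38.4,-33.6,7.3],[-38.4,-33.6,7.3],[-38.4,-33.6,7.3],[-38.4,-33.6,7.3],[-38.4,-33.6,7.3],[-38.4,-33.6,7.3],[-38.4,-33.6,7.3],[-38.4,-33.6,7.3],[-38.4,-33.6,7.3],[-38.4,-33.6,7.3]], yaw=[-6.9,-6.9,-6.9,-6.9,-6.9,-6.9,-6.9,-6.9,-6.9,-6.9,-6.9,-6.9], fingers=[0,0,0,0,0,0,0,0,0,0,0,0], force=40)

```text
t: 1.1
eef_pos: [464.0, 112.3, 151.5]
eef_rot: [0.156, 0.988, 0.0, 0.0]
contact_force: [0.8, 0.1, 0.0]
opening: 43.8
gripper_force: 0.0
```

Emit:
servo_tool(slide=[[-7.0,-44.4,9.2],[-7.0,-44.4,9.2],[-7.0,-44.4,9.2],[-7.0,-44.4,9.2],[-7.0,-44.4,9.2],[-7.0,-44.4,9.2],[-7.0,-44.4,9.2],[-7.0,-44.4,9.2],[-7.0,-44.4,9.2],[-7.0,-44.4,9.2],[-7.0,-44.4,9.2],[-7.0,-44.4,9.2]], yaw=[0,0,0,0,0,0,0,0,0,0,0,0], fingers=[0,0,0,0,0,0,0,0,0,0,0,0])

```text
t: 2.1
eef_pos: [389.0, -336.8, 58.5]
eef_rot: [0.161, 0.987, -0.002, -0.001]
contact_force: [-1.1, -0.5, -0.1]
opening: 43.8
gripper_force: 0.0
```

```bash
python3 -c "
from h import *
c=snap('scene','s1'); t=snap('top','t1'); st=robot.state(); print(st['eef_pos'],st['eef_rot'],st['opening'])
W=np.zeros((600,800,3),np.uint8); a=cv2.resize(c['pixels'][200:350,270:390,::-1],None,fx=4,fy=4); W[:600,:480]=a
b=cv2.resize(t['pixels'][230:310,380:460,::-1],None,fx=4,fy=4); W[:320,480:800]=b
cv2.imwrite('pics/c3.png',W)"
```

```text
[ 391.57009617 -331.08164887   58.97502381] [ 1.58490528e-01  9.87359932e-01 -2.95774445e-04 -1.01435437e-03] 43.39268392663278
```

View pics/c3.png

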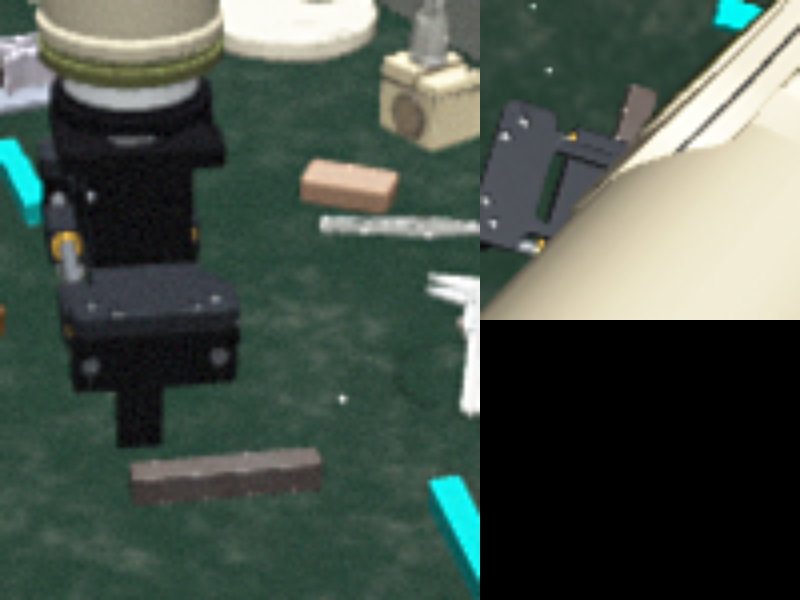

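The gripper stands over the near end of the bar but about 15 mm short in x. I correct that on the way down.

```bash
python3 -c "
from h import *
move((391.6,-331.1,59,71.8),(406.6,-334.8,30,72))"
```

```text
slide [-1.54  0.12  2.9 ] yaw -0.2 dist 33.0
```

Emit:
servo_tool(slide=[[-1.0,0.1,1.5],[-1.55,0.1,2.9],[-1.55,0.1,2.9],[-1.55,0.1,2.9]], yaw=[0,0,0,0], fingers=[0,0,0,0])

```text
t: 2.53
eef_pos: [408.2, -332.0, 30.5]
eef_rot: [0.156, 0.988, 0.0, -0.001]
contact_force: [-0.1, -0.1, -0.4]
opening: 43.5
gripper_force: 0.0
```

Emit:
servo_tool(slide=[[0,-0.3,1.2],[0,-0.3,2.4],[0,-0.3,2.8],[0,-0.3,2.8],[0,-0.3,2.8]], yaw=[0,0,0,0,0], fingers=[0,0,0,0,0])

```text
t: 2.95
eef_pos: [406.9, -336.1, 2.5]
eef_rot: [0.157, 0.988, 0.0, -0.0]
contact_force: [0.4, 1.1, 0.4]
opening: 43.9
gripper_force: 0.0
```

Close, then lift.

Emit:
servo_tool(slide=[[0,0,0],[0,0,0],[0,0,0],[0,0,0],[0,0,0],[0,0,0],[0,0,0],[0,0,0]], yaw=[0,0,0,0,0,0,0,0], fingers=[-1,-1,-1,-1,-1,-1,-1,-1], force=45)

```text
t: 3.62
eef_pos: [407.5, -336.1, 2.9]
eef_rot: [0.156, 0.988, 0.0, 0.0]
contact_force: [-0.9, 2.3, 4.9]
opening: 16.3
gripper_force: 44.5
```

Emit:
servo_tool(slide=[[0,0,-2],[0,0,-5],[0,0,-8],[0,0,-8],[0,0,-8]], yaw=[0,0,0,0,0], fingers=[-1,-1,-1,-1,-1])

```text
t: 4.03
eef_pos: [408.0, -336.7, 83.8]
eef_rot: [0.157, 0.988, -0.0, 0.001]
contact_force: [0.3, -0.2, -2.3]
opening: 15.5
gripper_force: 44.5
```

```bash
python3 -c "
from h import *
c=snap('scene','s2'); st=robot.state(); print(st['eef_pos'],st['eef_rot'],st['opening'],st['contact_force'],st['torque'])
cv2.imwrite('pics/c4.png',cv2.resize(c['pixels'][210:330,270:390,::-1],None,fx=4,fy=4))
move((*st['eef_pos'],72),(418,188,85,88))"
```

```text
[ 407.1777155  -336.05208133   82.47929064] [1.56469263e-01 9.87682797e-01 1.41913931e-04 2.05086768e-04] 16.17747794786346 [-0.53606235 -0.1378537  -0.91142631] [ 0.04831606  0.04921863 -0.03534279]
slide [15.16 50.17 -0.25] yaw -16.0 dist 524.0
```

View pics/c4.png

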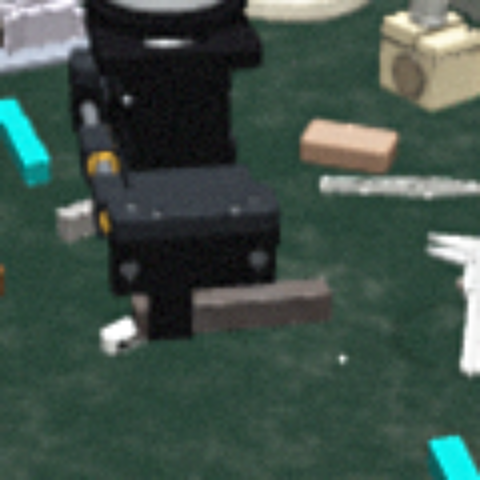

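The bar is held level, grasped about 31 mm behind its centre.

Emit:
servo_tool(slide=[[0.3,2.5,-0.2],[0.6,5.3,-0.2],[0.9,8.0,-0.2],[1.2,10.6,-0.2],[1.5,13.3,-0.2],[1.8,16.0,-0.2],[2.1,18.6,-0.2],[2.4,21.2,-0.2],[2.7,23.9,-0.2],[3.1,26.6,-0.2],[3.1,26.6,-0.2],[3.1,26.6,-0.2]], yaw=[-1,-3,-5,-7,-9,-11,-13,-15,-16,-16,-16,-16], fingers=[-1,-1,-1,-1,-1,-1,-1,-1,-1,-1,-1,-1])

```text
t: 5.08
eef_pos: [459.1, -72.3, 83.3]
eef_rot: [0.016, 1.0, -0.0, -0.001]
contact_force: [0.1, -0.3, -1.9]
opening: 16.2
gripper_force: 44.5
```

```bash
python3 -c "
from h import *
st=robot.state(); q=st['eef_rot'];a=np.degrees(2*np.arctan2(q[1],q[0]))-90; print(st['eef_pos'],a)
move((*st['eef_pos'],a),(418.7,188.5,85,88))"
```

```text
[459.14436398 -72.27031572  83.30798368] 88.16978106522726
slide [ 4.88 25.93 -0.17] yaw 0.2 dist 264.0
```

Emit:
servo_tool(slide=[[0.5,2.6,0],[1.0,5.2,0],[1.5,7.8,0],[2.0,10.4,0],[2.5,13.0,0],[3.0,15.6,0],[3.5,18.2,0],[4.0,20.8,0],[4.5,23.4,0],[4.9,25.9,0],[4.9,25.9,0],[4.9,25.9,0]], yaw=[0,0,0,0,0,0,0,0,0,0,0,0], fingers=[-1,-1,-1,-1,-1,-1,-1,-1,-1,-1,-1,-1])

```text
t: 6.08
eef_pos: [419.6, 186.6, 83.7]
eef_rot: [0.017, 1.0, -0.001, -0.001]
contact_force: [0.5, -0.9, -2.9]
opening: 16.2
gripper_force: 44.5
```

```bash
python3 -c "
from h import *
st=robot.state(); q=st['eef_rot'];a=np.degrees(2*np.arctan2(q[1],q[0]))-90; print(st['eef_pos'],a)
move((*st['eef_pos'],a),(418.7,188.5,28.5,88))
c=snap('scene','s3'); t=snap('top','t3')
W=np.zeros((600,800,3),np.uint8); W[:300,:]=cv2.resize(c['pixels'][175:250,190:390,::-1],None,fx=4,fy=4,interpolation=cv2.INTER_CUBIC)
W[300:,:]=cv2.resize(t['pixels'][200:320,130:290,::-1],None,fx=5,fy=5)[:300]
cv2.imwrite('pics/c5.png',W)"
```

```text
[419.64576015 186.60293016  83.71611399] 88.05217112892788
slide [0.1  0.19 5.52] yaw 0.1 dist 55.0
```

View pics/c5.png

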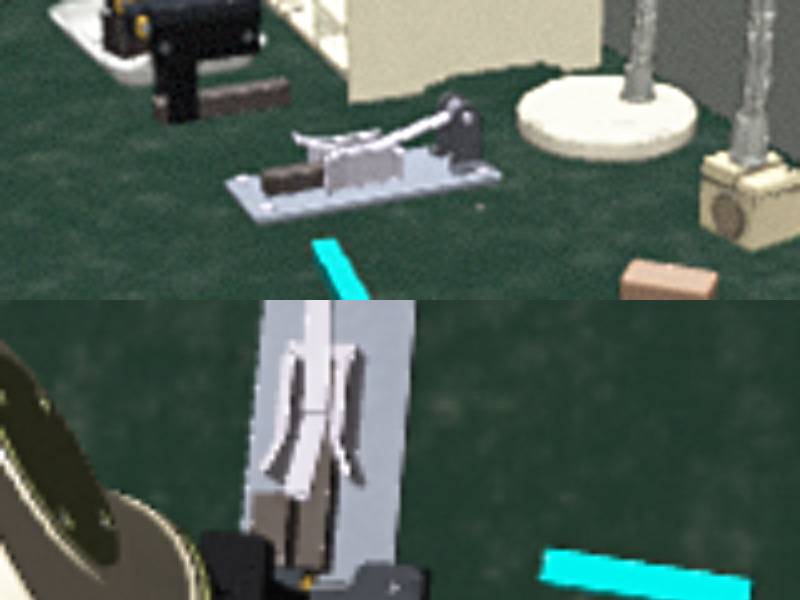

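The held bar (front end at crop (270,492)) is level with and left of the pile, as expected from its height. I check its position numerically.

```bash
python3 -c "
from h import *
t,s=load('top0'),load('t3')
def K(p):
    d=p[:2]-np.array([530.6,184.6]); a=np.radians(-2); return np.round([d@[np.cos(a),np.sin(a)],d@[-np.sin(a),np.cos(a)]],1)
for u,v in((252,493),(287,490)): print('held front',K(onz(s,u/5+130,(v-300)/5+200,97)))
for u,v in((115,415),(151,419)): print('first bar back',K(onz(t,u/5+165,v/5+170,24)))
for u,v in((109,350),(131,350)): print('tip',K(onz(t,u/5+165,v/5+170,46)))
print('tcp',K(np.array([419.6,186.6])))
"
```

```text
held front [-29.   5.]
held front [-27.1 -10.6]
first bar back [-48.9   7.5]
first bar back [-50.3  -9.8]
tip [-21.9   6.4]
tip [-21.5  -3.9]
tcp [-111.    -1.9]
```

Emit:
servo_tool(slide=[[0.5,0.2,1.5],[0.6,0.2,3.2],[0.6,0.2,4.6],[0.6,0.2,5.3],[0.6,0.2,5.5],[0.6,0.2,5.5]], yaw=[0,0,0,0,0,0], fingers=[-1,-1,-1,-1,-1,-1])

```text
t: 6.68
eef_pos: [414.3, 188.2, 29.5]
eef_rot: [0.018, 1.0, -0.0, -0.0]
contact_force: [-0.2, -0.3, -0.9]
opening: 16.1
gripper_force: 44.5
```

Emit:
servo_tool(slide=[[0,0,0.05],[0,0,0.1],[0,0,0.1]], yaw=[0,0,0], fingers=[-1,-1,-1])

```text
t: 6.93
eef_pos: [414.6, 189.3, 29.3]
eef_rot: [0.018, 1.0, 0.0, 0.0]
contact_force: [-0.6, 0.2, -2.6]
opening: 16.0
gripper_force: 44.5
```

```bash
python3 -c "
from h import *
st=robot.state(); print(st['eef_pos'],st['eef_rot'],st['contact_force'],st['torque'])
c=snap('scene','s4'); t=snap('top','t4')
W=np.zeros((600,800,3),np.uint8); W[:300,:]=cv2.resize(c['pixels'][185:245,200:360,::-1],None,fx=5,fy=5,interpolation=cv2.INTER_CUBIC)
W[300:,:480]=cv2.resize(t['pixels'][210:260,150:230,::-1],None,fx=6,fy=6)
cv2.imwrite('pics/c6.png',W)"
```

```text
[414.60257139 189.27039141  29.29339091] [1.76170441e-02 9.99844644e-01 3.68128394e-04 4.39351459e-04] [-0.64643675  0.18623836 -2.58140596] [0.00668268 0.02268393 0.03889802]
```

View pics/c6.png

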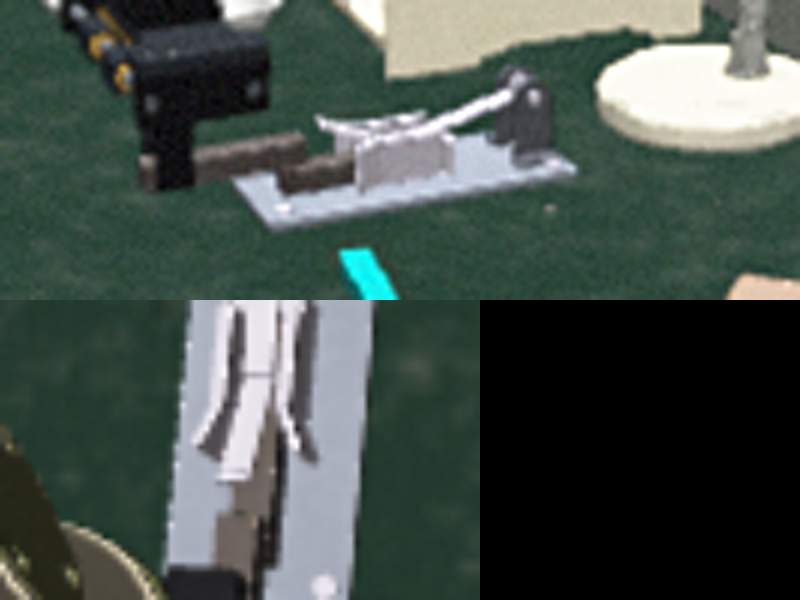

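Held bar front end: top crop (217–255, 514), scene crop (305,140–160). It is just ahead of the first bar's end and not yet down on it. I measure the gap.

```bash
python3 -c "
from h import *
s,t=load('s4'),load('t4')
A=np.radians(-2);c,n=np.cos(A),np.sin(A)
def W(x,y,z): return [530.6+c*x-n*y,184.6+n*x+c*y,z]
def K(p):
    d=p[:2]-np.array([530.6,184.6]); return np.round([d@[c,n],d@[-n,c]],1)
for z in (41,43,45): print(z,[K(onz(t,u/6+150,(v-300)/6+210,z)) for u,v in((217,513),(255,516))])
# predictions in crop pixels
def ps(P): p=proj(s,P); return ((p-[200,185])*5).round(0)
def pt(P): p=proj(t,P); return ((p-[150,210])*6+[0,300]).round(0)
for y in(8,-8):
  for z in(24,40,26.6,42.6): print('front x=-34',y,z,ps(W(-34,y,z)),pt(W(-34,y,z)))
  print('first back top',y,ps(W(-50,y,24)),pt(W(-50,y,24)), 'bottom',ps(W(-50,y,8)))
"
```

```text
41 [array([-34.1,   8.2]), array([-34.7,  -6.8])]
43 [array([-34.4,   7.6]), array([-35.1,  -7.4])]
45 [array([-34.8,   7. ]), array([-35.5,  -8. ])]
front x=-34 8 24 [299. 159.] [230. 521.]
front x=-34 8 40 [298. 134.] [218. 513.]
front x=-34 8 26.6 [299. 155.] [228. 520.]
front x=-34 8 42.6 [298. 130.] [216. 512.]
first back top 8 [274. 163.] [227. 561.] bottom [275. 187.]
front x=-34 -8 24 [308. 168.] [270. 522.]
front x=-34 -8 40 [307. 144.] [259. 515.]
front x=-34 -8 26.6 [307. 164.] [269. 521.]
front x=-34 -8 42.6 [306. 140.] [257. 513.]
first back top -8 [282. 173.] [267. 562.] bottom [283. 197.]
```

Emit:
servo_tool(slide=[[0,0,0.1],[0,0,0.2],[0,0,0.2]], yaw=[0,0,0], fingers=[-1,-1,-1])

```text
t: 7.28
eef_pos: [414.3, 189.3, 26.8]
eef_rot: [0.017, 1.0, 0.0, 0.0]
contact_force: [-1.0, 0.9, 0.6]
opening: 16.0
gripper_force: 44.5
```

Emit:
servo_tool(slide=[[0,0,0.05],[0,0,0.1],[0,0,0.1]], yaw=[0,0,0], fingers=[-1,-1,-1])

```text
t: 7.53
eef_pos: [414.2, 189.4, 25.9]
eef_rot: [0.017, 1.0, 0.0, 0.0]
contact_force: [-2.4, 0.7, 3.8]
opening: 15.9
gripper_force: 44.7
```

Contact felt. I ease up half a millimetre and slide in.

Emit:
servo_tool(slide=[[-0.3,0,-0.05],[-0.8,0,-0.05],[-1.3,0,-0.05],[-1.8,0,-0.05],[-2.3,0,-0.05],[-2.8,0,-0.05],[-3.2,0,-0.05],[-3.5,0,-0.05],[-3.5,0,-0.05]], yaw=[0,0,0,0,0,0,0,0,0], fingers=[-1,-1,-1,-1,-1,-1,-1,-1,-1])

```text
t: 8.28
eef_pos: [448.6, 188.1, 26.3]
eef_rot: [0.017, 1.0, -0.0, -0.001]
contact_force: [-11.0, 0.3, 14.2]
opening: 16.0
gripper_force: 45.0
```

```bash
python3 -c "
from h import *
st=robot.state(); print(st['eef_pos'],st['eef_rot'],st['contact_force'],st['torque'])
c=snap('scene','s5'); t=snap('top','t5')
W=np.zeros((600,800,3),np.uint8); W[:300,:]=cv2.resize(c['pixels'][185:245,200:360,::-1],None,fx=5,fy=5,interpolation=cv2.INTER_CUBIC)
W[300:,:480]=cv2.resize(t['pixels'][210:260,150:230,::-1],None,fx=6,fy=6)
cv2.imwrite('pics/c7.png',W)"
```

```text
[448.59910515 188.08401155  26.34544315] [ 1.74970284e-02  9.99846027e-01 -7.15799738e-05 -1.33078046e-03] [-11.00308899   0.33291314  14.22028042] [ 0.07086445  2.07041881 -0.0459404 ]
```

View pics/c7.png

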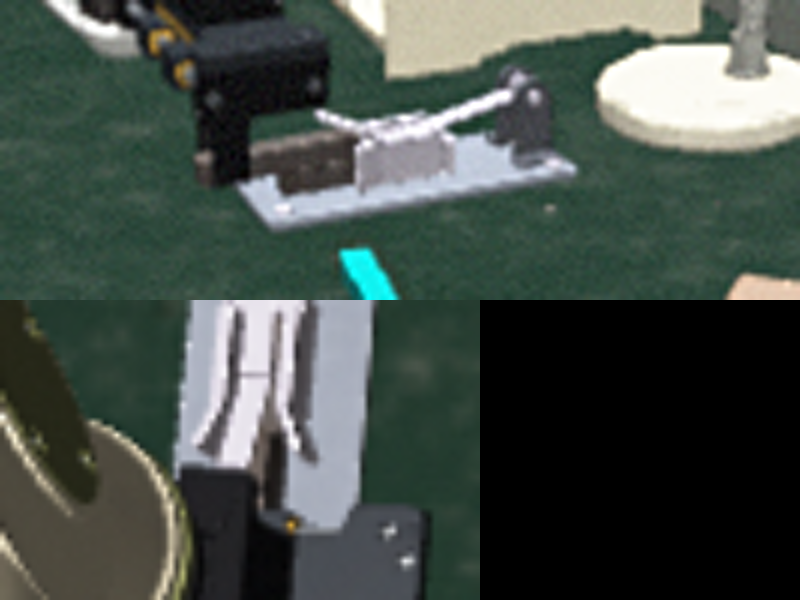

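Bar's front is under the ramp and starting to lift it. Continuing, slightly raised.

Emit:
servo_tool(slide=[[-0.2,0,-0.05],[-0.5,0,-0.06],[-0.8,0,-0.06],[-1.1,0,-0.06],[-1.4,0,-0.06],[-1.7,0,-0.06],[-2.0,0,-0.06],[-2.0,0,-0.06]], yaw=[0,0,0,0,0,0,0,0], fingers=[-1,-1,-1,-1,-1,-1,-1,-1])

```text
t: 9.05
eef_pos: [467.3, 187.7, 27.0]
eef_rot: [0.017, 1.0, -0.0, -0.003]
contact_force: [-16.6, 1.2, 18.7]
opening: 15.9
gripper_force: 45.0
```

Emit:
servo_tool(slide=[[-0.1,0,-0.05],[-0.4,0,-0.05],[-0.7,0,-0.05],[-1.0,0,-0.05],[-1.3,0,-0.05],[-1.6,0,-0.05],[-1.9,0,-0.05],[-2.1,0,-0.05],[-2.1,0,-0.05]], yaw=[0,0,0,0,0,0,0,0,0], fingers=[-1,-1,-1,-1,-1,-1,-1,-1,-1])

```text
t: 9.8
eef_pos: [489.3, 186.7, 27.3]
eef_rot: [0.017, 1.0, -0.0, -0.002]
contact_force: [-9.4, 0.6, 10.8]
opening: 16.1
gripper_force: 45.0
```

```bash
python3 -c "
from h import *
st=robot.state(); print(st['eef_pos'],st['eef_rot'],st['contact_force'],st['torque'])
c=snap('scene','s6'); t=snap('top','t6')
W=np.zeros((600,800,3),np.uint8); W[:300,:]=cv2.resize(c['pixels'][185:245,200:360,::-1],None,fx=5,fy=5,interpolation=cv2.INTER_CUBIC)
W[300:,:480]=cv2.resize(t['pixels'][210:260,150:230,::-1],None,fx=6,fy=6)
cv2.imwrite('pics/c8.png',W)"
```

```text
[489.2655468  186.6953167   27.25337931] [ 1.73742435e-02  9.99847889e-01 -5.75232884e-05 -1.52653387e-03] [-9.40728365  0.63493725 10.80450464] [ 0.26608281  2.30425711 -0.0159483 ]
```

View pics/c8.png

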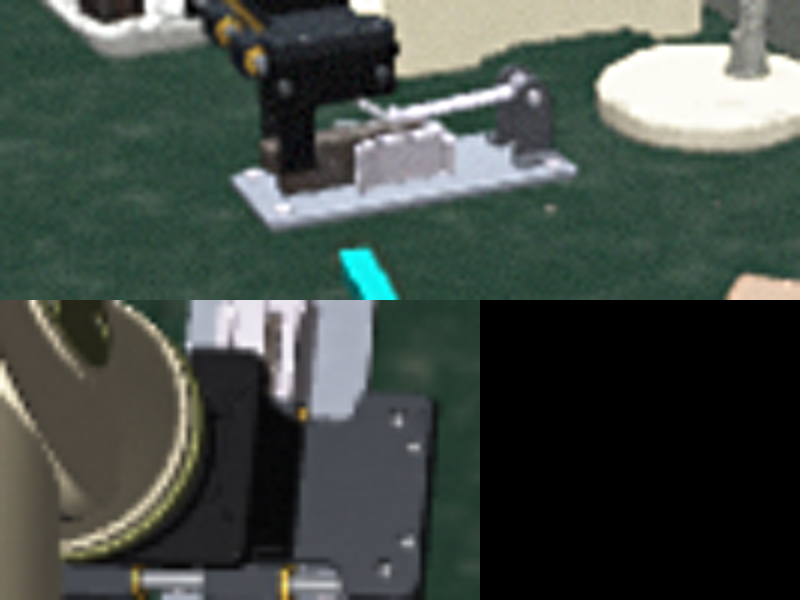

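The arm has risen onto the bar, with about 9 mm left to the stop.

Emit:
servo_tool(slide=[[-0.2,0,-0.03],[-0.4,0,-0.03],[-0.6,0,-0.03],[-0.75,0,-0.03],[-0.75,0,-0.03]], yaw=[0,0,0,0,0], fingers=[-1,-1,-1,-1,-1])

```text
t: 10.32
eef_pos: [496.7, 186.4, 27.3]
eef_rot: [0.017, 1.0, -0.0, -0.001]
contact_force: [-7.9, 1.1, 6.7]
opening: 16.3
gripper_force: 45.0
```

Emit:
servo_tool(slide=[[-0.05,0,0],[-0.1,0,0],[-0.15,0,0],[-0.2,0,0],[-0.2,0,0]], yaw=[0,0,0,0,0], fingers=[-1,-1,-1,-1,-1])

```text
t: 10.73
eef_pos: [498.4, 186.4, 27.3]
eef_rot: [0.017, 1.0, -0.0, -0.002]
contact_force: [-8.5, 1.6, 8.5]
opening: 16.1
gripper_force: 45.0
```

Emit:
servo_tool(slide=[[-0.05,0,0],[-0.1,0,0],[-0.15,0,0],[-0.2,0,0],[-0.2,0,0]], yaw=[0,0,0,0,0], fingers=[-1,-1,-1,-1,-1])

```text
t: 11.15
eef_pos: [499.8, 186.3, 27.3]
eef_rot: [0.017, 1.0, -0.0, -0.002]
contact_force: [-12.4, 1.1, 12.0]
opening: 15.9
gripper_force: 45.0
```

Emit:
servo_tool(slide=[[-0.05,0,0],[-0.1,0,0],[-0.15,0,0],[-0.15,0,0]], yaw=[0,0,0,0], fingers=[-1,-1,-1,-1])

```text
t: 11.48
eef_pos: [499.9, 186.4, 27.2]
eef_rot: [0.017, 1.0, -0.0, -0.004]
contact_force: [-18.8, 0.3, 18.7]
opening: 16.1
gripper_force: 45.0
```

Emit:
servo_tool(slide=[[-0.05,0,0],[-0.1,0,0],[-0.2,0,0],[-0.2,0,0]], yaw=[0,0,0,0], fingers=[-1,-1,-1,-1])

```text
t: 11.82
eef_pos: [500.0, 186.4, 27.2]
eef_rot: [0.017, 1.0, -0.001, -0.006]
contact_force: [-29.6, -0.5, 28.9]
opening: 15.9
gripper_force: 45.0
```

Firm stop at the expected place. I relax the push and release.

Emit:
servo_tool(slide=[[0.15,0,0],[0.3,0,0],[0.3,0,0],[0.3,0,0],[0.3,0,0],[0.3,0,0],[0.3,0,0]], yaw=[0,0,0,0,0,0,0], fingers=[-1,-1,-0.3,-0.3,-0.3,-0.3,-0.3])

```text
t: 12.4
eef_pos: [502.5, 185.8, 27.5]
eef_rot: [0.018, 1.0, -0.0, 0.0]
contact_force: [-0.0, -0.5, 0.4]
opening: 29.6
gripper_force: 0.0
```

Emit:
servo_tool(slide=[[1,0,0],[3,0,0],[5,0,0],[6,0,-1],[6,0,-4],[6,0,-7],[6,0,-7]], yaw=[0,0,0,0,0,0,0], fingers=[-0.3,-0.3,-0.3,-0.3,-0.3,-0.3,-0.3])

```text
t: 12.98
eef_pos: [444.1, 189.4, 102.6]
eef_rot: [0.018, 1.0, 0.002, 0.003]
contact_force: [1.2, 0.4, 0.6]
opening: 30.2
gripper_force: 0.0
```

```bash
python3 -c "
from h import *
st=robot.state(); print(st['eef_pos'],st['eef_rot'],st['contact_force'],st['opening'])
c=snap('scene','s7'); t=snap('top','t7')
W=np.zeros((600,800,3),np.uint8); W[:300,:]=cv2.resize(c['pixels'][185:235,230:330,::-1],None,fx=8,fy=8,interpolation=cv2.INTER_CUBIC)[:300]
W[300:,:480]=cv2.resize(t['pixels'][210:260,150:230,::-1],None,fx=6,fy=6,interpolation=cv2.INTER_CUBIC)
cv2.imwrite('pics/c9.png',W)"
```

```text
[444.12247522 189.44365661 102.61350279] [0.01757815 0.99983846 0.00215093 0.00307171] [1.18832534 0.38517201 0.64557615] 30.171748081837286
```

View pics/c9.png

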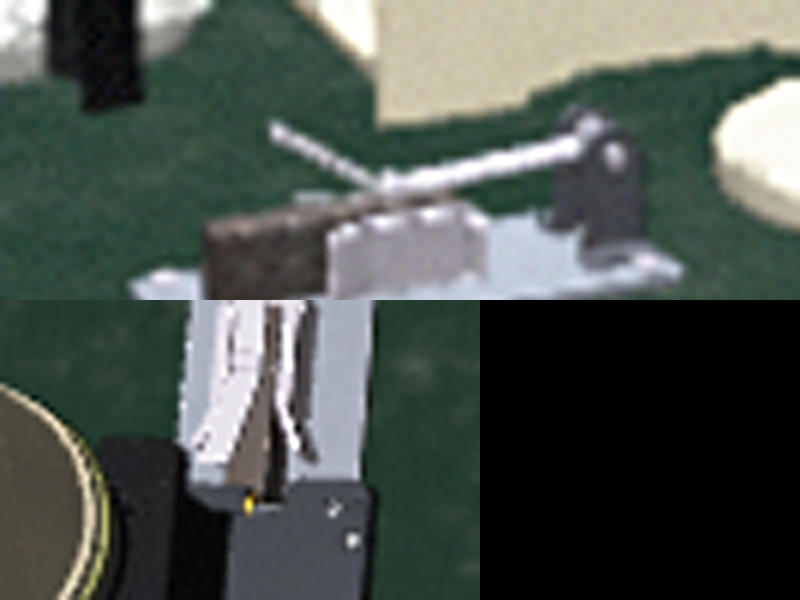

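Both bars stand stacked with flush back ends (crop column 204), the shoe is on the upper bar, and the arm is raised. I check the flushness numerically.

```bash
python3 -c "
from h import *
s=load('s7'); g=cv2.cvtColor(s['pixels'],cv2.COLOR_RGB2GRAY)
print(g[209:228,250:264])
A=np.radians(-2);c,n=np.cos(A),np.sin(A)
for z in(8,24,40): print(z,[proj(s,[530.6+c*x+n*8,184.6+n*x-c*8,z]).round(1).tolist() for x in(-50,-53)], [proj(s,[530.6+c*x-n*8,184.6+n*x+c*8,z]).round(1).tolist() for x in(-50,)])
"
```

```text
[[ 69  65  65  60  66  66  67  65  66  64  59  60  69  68]
 [ 64  62  64  70  63  59  63  58  59  65  60  61  65  65]
 [ 61  61  66  64  67  65  60  61  67  79  75  71  86  99]
 [ 62  60  67  65  66  72  83  95 103 114 119 120 118 121]
 [ 62  66  65  61  65  67 109 118 118 128 145 130 109 101]
 [ 64  65  66  62  59  51  78  95  87  72  95  85  69  72]
 [ 63  60  66  63  62  52  46  61  63  55  53  56  62  63]
 [ 69  59  67  63  61  50  48  56  54  59  55  59  61  61]
 [ 55  54  52  56  48  59  48  52  60  61  61  63  58  61]
 [115 107  81  86  86  74  52  56  58  60  70  74  60  50]
 [241 224 195 182 167  90  54  48  49  54  65  67  64  58]
 [209 205 207 210 202 101  55  55  50  60  59  63  53  57]
 [193 194 202 205 210 105  48  51  58  58  53  57  57  60]
 [198 200 202 204 209 124  51  51  52  53  55  58  55  60]
 [202 196 198 199 206 185  94  54  56  90 112 115 106 133]
 [197 198 200 199 194 201 151 133 169 185 190 188 182 189]
 [162 195 200 200 199 206 206 197 203 202 205 202 202 205]
 [108 179 204 198 204 240 248 246 189 197 202 201 204 202]
 [ 66 124 190 201 203 206 222 211 173 193 203 207 209 210]]
8 [[256.7, 224.4], [255.7, 224.6]] [[255.0, 222.5]]
24 [[256.4, 219.6], [255.5, 219.7]] [[254.7, 217.6]]
40 [[256.2, 214.6], [255.2, 214.8]] [[254.5, 212.7]]
```

```bash
python3 -c "
from rig import robot
print(robot.finish_job())"
```

```text
the job is handed in; nothing more can be done
None
```

The loose square bar is in the keeper on top of the first bar, under the spring arm and pushed against the end stop; it stopped firmly at about 30 N. The two back ends look flush to about 1 mm in the last picture, and I handed the job in at about 13 s.

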